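Square a terminal plate into the drilling jig with the brass nut driver

ROBOT

A 6-joint arm with a two-finger parallel gripper is mounted at the origin on the work surface. World frame = base frame: x ahead of the robot, y to its left, z up, the work surface at z = 0. Lengths are in m, angles in rad, forces in N, time in s.
With the tool pointing down it reaches from about 0.4 to 0.825 m from the base axis. Payload 7 kg.
Tool frame: the origin (TCP) lies at the centre of the arm's flange, where the gripper is bolted on; the fingertips stand 178 mm ahead of it and the grasp point (between the pads) lies arm.tcp_to_grasp ahead of it (arm.tcp_to_grasp is the distance from the TCP to the grasp point, in m); z points along the fingers, y is the direction in which the jaws open and shut (so a half turn about z gives the same grasp; the last joint's range is limited). The gripper opens to 88 mm and grips with 3 to 60 N. Pads are 19 mm wide; open, the fingers measure 130 mm over their backs; the gripper's body (78 mm by 193 mm) begins 47 mm behind the grasp point.
Start: joints at [1.592, 0.359, 0.012, 0, -1.224, -0.288], TCP at [0.178, 0.651, 0.405] pointing down, gripper open.
Joint ranges: [-3.07, 3.07], [-1.43, 2.12], [-1.02, 1.25], [-3.03, 1.67], [-3.05, -0], [-3.03, 3.03]. Speed limits (rad/s): [2.39, 2.39, 3.01, 3.14, 3.14, 3.14].

INTERFACE

Orientations are given as [roll, pitch, yaw] about the fixed x, y, z axes, in that order (R = Rz(yaw) Ry(pitch) Rx(roll)).
In Python, from station import arm gives the robot as it stands.
- The arm moves only by the tool move_arm, never from a script. Its argument "deltas" is a list of rows, each a list of 6 numbers: the shift along the world's x, y, z in mm, then the turn, a rotation vector about the world's x, y, z in degrees. In form: [[tx, ty, tz, ax, ay, az], ...]. A call has exactly 5 rows; each row shifts and turns the commanded pose from where the row before left it; what a row does not reach is not made up. A row lasts 1/12 s, in which the tool goes at most 41.7 mm and 7.16 degrees, less where a joint would pass 70% of its speed; a pose out of reach is approached as far as the arm can. A call with a gripper value outside its range is refused whole. "claw" is the closure in counts, from 0 (fully open) to 255 (shut), set as the call begins (left out, the last holds). The fingers move at their own pace and stop on an object; "squeeze" is the grip in N (left out, the last holds). Time passes only in rows, so rows that do not move let the fingers close, or fill a call up. It gives the time, the measured TCP pose, the force and the opening at its end, in the units of the state.
- arm.get_state(): the state, without advancing time (a new reading comes with each control period).
- arm.grab_frame(name): name is "side" or "top" or "wrist"; returns the picture (420x560x3 uint8, red, green, blue); there is no depth.
- arm.calibration(name): a dict with "intrinsics" (3x3 intrinsics, pixels), "k1" (the pictures are not rectified: a ray, as slopes to the right and down, at radius r is drawn at 1 + k1 r^2 times it, then the intrinsics apply), "T" (4x4, takes a point from camera to world coordinates); the wrist camera has in their place "mount" (4x4, takes a point from camera to tool coordinates, whose origin is the TCP and whose axes are the flange's). Camera axes: x right, y up, looking along -z (the intrinsics and any distortion apply to the point x, -y, -z); pixel columns grow to the right and rows downward; lengths in m; the calibration is good to about 2 mm. A picture is of the moment at which its call begins: read the wrist's pose just before it. calibration takes no time and is no camera call.
- arm.job_done(): hands the job in, once; it reports no verdict.
Trained networks look in the newest picture that a camera, given by its name, has taken for a name from the list of things; names that differ only in an ending like _2 or _b are one class to them, and where a whole thing is asked for, a point or a joint stands for the part that bears it (a point fixed in the world has none). Each returns a list of dicts, best first, with "score" (0 to 1); they miss things now and then, are a little off and sometimes report something else, mostly with a low value. They report only what shows in the picture. A call takes as long as a camera call.
- arm.spot_in(thing, camera): "xy" ([column, row] in pixels, amid what is visible of it).
- arm.masks_of(thing, camera): "pixels" (420x560 bool, what is visible of it) and "xy" ([column, row] in pixels, amid what is visible of it).
- arm.spot_point(thing, camera): "xy" ([column, row] in pixels: a listed point, or the origin of a listed thing).
The state is a dict: "t": time; "q": joint angles; "qd": joint speeds; "joint_efforts": joint torques, N m; "eef_pos": TCP position; "ee_rot": TCP orientation; "force": force on the tool from outside, world axes, zero at the start; "moment": the same for the moment, N m; "width": finger opening in m.
Only numpy, scipy, OpenCV 4.12 (cv2) and the standard library are available. Lean on these libraries where they do the work, as an engineer would, in place of code of your own. Each camera call takes 0.05 s, during which the arm holds its last target. There are 200 camera calls.

TASK

Pick up the brass nut driver and, with its socket end, nudge the red-brown terminal plate across the green drilling jig until it lies flat in the corner with its two edges up against both steel fences; do not push the plate with the fingers. Then stand the brass driver upright on the tiled shelf, off the jig, and let go. Leave the dark steel nut driver where it stands.

Things in the scene. Friction and masses are not known exactly. Their poses are not given: they have to be found in the camera images.
- brass_driver_mid (a point): the brass (yellow metal) driver, the tool to use: nut driver standing upright on its flat socket end, round: socket (lowest 30 mm) 34 mm across, neck 18 mm across, handle 26 mm across from 50 mm up to its top at 112 mm; about 0.36 kg; point on its axis half-way up, 56 mm above its underside; z up the axis. Stands on the shelf to the left or the right of the jig.
- steel_driver_mid (a point): the dark steel driver, a bystander of the same shape and size on the other side of the jig, not to be used; the point is on its axis half-way up, 56 mm above its underside.
- plate: red-brown phenolic terminal plate with brass inserts, 90 mm along its x, 70 mm along its y, 10 mm thick, about 0.11 kg, lying loose on the jig's base and sliding easily; origin at the centre of its underside. It starts some 3 to 8 cm from either fence and up to 20 degrees askew; its 70 mm end faces the fence on the corner's +x side.
- corner (a point): inner corner where the two fences of the fixed jig meet, at the level of the base top. Green base 210 x 210 x 8 mm; steel fences 14 mm wide, 14 mm above the base. x points square into one fence, y into the other, z up; bare base reaches 196 mm to -x and -y, open there. Plate home: its centre at x -45, y -35 mm from this point, its x axis along this x.

How it is judged:
By the outcome, as a careful person would: the job done as asked, in the order asked, and still so for the second after the job is handed in, with the robot touching nothing.
It also fails if it takes over 58 s, if anything falls off the work surface, if the arm or the gripper's body presses on something with over 40 N, if the wrist force passes 120 N, or if a joint passes its speed limit or range.

## Working session

There is one attempt and no reset: what is moved stays moved. The work goes in short steps, Python scripts to look and compute and a tool call to move; the robot and the scene stay as the last step left them, time stands still between calls to the robot, and variables do not carry over. Pictures are saved under pics/ and viewed, about 8 in all and at most 12, crops included, and the job is handed in when it is done.

Besides the shell and the picture viewer there is one more tool, called by a JSON object that holds its "fn" and its "kwargs". move_arm: Moves the arm, as the interface text tells. Its arguments: {"type":"object","properties":{"deltas":{"type":"array","items":{"type":"array","items":{"type":"number"}}},"claw":{"type":"number"},"squeeze":{"type":"number"}},"required":["deltas"]}

```bash
ls; mkdir -p pics
cat > h.py <<'E'
import numpy as np, cv2
from station import arm
from scipy.spatial.transform import Rotation as R
def camT(n,st=None):
    c=arm.calibration(n)
    if n!='wrist': return c,np.array(c['T'])
    st=st or arm.get_state(); T=np.eye(4); T[:3,:3]=R.from_euler('xyz',st['ee_rot']).as_matrix(); T[:3,3]=st['eef_pos']
    return c,T@np.array(c['mount'])
def ray(n,px,st=None):
    c,T=camT(n,st); K=np.array(c['intrinsics']); d=np.linalg.solve(K,[px[0],px[1],1])[:2]
    u=d.copy()
    for _ in range(20): u=d/(1+c['k1']*(u@u))
    v=T[:3,:3]@np.array([u[0],-u[1],-1]); return T[:3,3],v/np.linalg.norm(v)
def atz(n,px,z,st=None):
    o,v=ray(n,px,st); return o+v*(z-o[2])/v[2]
def proj(n,p,st=None):
    c,T=camT(n,st); K=np.array(c['intrinsics']); q=np.linalg.inv(T)@np.append(p,1); u=np.array([q[0],-q[1]])/-q[2]
    u=u*(1+c['k1']*(u@u)); return (K@np.append(u,1))[:2]
def tri(l):
    A=np.zeros((3,3));b=np.zeros(3)
    for o,v in l:
        P=np.eye(3)-np.outer(v,v);A+=P;b+=P@o
    return np.linalg.solve(A,b)
def save(n,f):
    im=arm.grab_frame(n); cv2.imwrite('pics/'+f,im[:,:,::-1]); return im
E
python3 - <<'E'
from h import *
np.set_printoptions(precision=4,suppress=True)
st=arm.get_state();print(st,arm.tcp_to_grasp)
ims=[]
for n in('side','top','wrist'):
    im=save(n,n+'0.png');c,T=camT(n);print(n,T[:3,3],c['k1'],c['intrinsics'][0][0])
    for t in('brass_driver_mid','steel_driver_mid','plate','corner'):
        r=arm.spot_point(t,n);print(t,[(np.round(x['xy'],1),round(x['score'],2)) for x in r[:3]])
        if r and n!='side': print(atz(n,r[0]['xy'],.056 if 'mid' in t else .008))
    ims.append(im[:,:,::-1])
cv2.imwrite('pics/all.png',np.hstack(ims[:2])[:, :])
a=cv2.resize(np.hstack(ims[:2]),(800,300));b=cv2.resize(ims[2],(400,300));
cv2.imwrite('pics/all.png',np.vstack([a,np.hstack([b,b*0])]))
E
```

```text
pics
{'t': 0.0, 'q': array([ 1.5921,  0.3594,  0.0111, -0.0003, -1.2241, -0.2881]), 'qd': array([ 0.0014, -0.0012, -0.0013, -0.0013,  0.0001, -0.0011]), 'joint_efforts': array([  0.001 , -58.2713,  29.3052,   6.9974,   0.0069,  -0.0001]), 'eef_pos': array([0.1779, 0.6509, 0.4037]), 'ee_rot': array([ 3.14  , -0.0001, -0.2669]), 'force': array([-0.3205,  0.1289,  0.1927]), 'moment': array([ 0.0037, -0.005 , -0.0311]), 'width': 0.08797094033176746} 0.1593
side [ 0.274  -0.8202  0.8001] -0.027947405318050608 507.2271791896548
brass_driver_mid [(array([198.1, 151.6]), 0.98)]
steel_driver_mid [(array([282.1, 337.6]), 0.71)]
plate [(array([278.7, 243.4]), 0.97)]
corner [(array([322.6, 215.8]), 0.93)]
top [ 0.4611 -0.0009  1.3261] -0.09172386643485135 543.8125126581214
brass_driver_mid [(array([154. , 245.4]), 0.8)]
[0.4539 0.2984 0.056 ]
steel_driver_mid [(array([415.1, 249.9]), 0.67)]
[ 0.4514 -0.3127  0.056 ]
plate [(array([297.3, 206.7]), 0.82)]
[ 0.5525 -0.0365  0.008 ]
corner [(array([277.7, 152.8]), 0.67), (array([295.6, 205.6]), 0.24)]
[0.6843 0.0131 0.008 ]
wrist [0.2509 0.6313 0.3852] 0.016890231070939832 372.26682228978376
brass_driver_mid []
steel_driver_mid []
plate []
corner []
```

View pics/all.png

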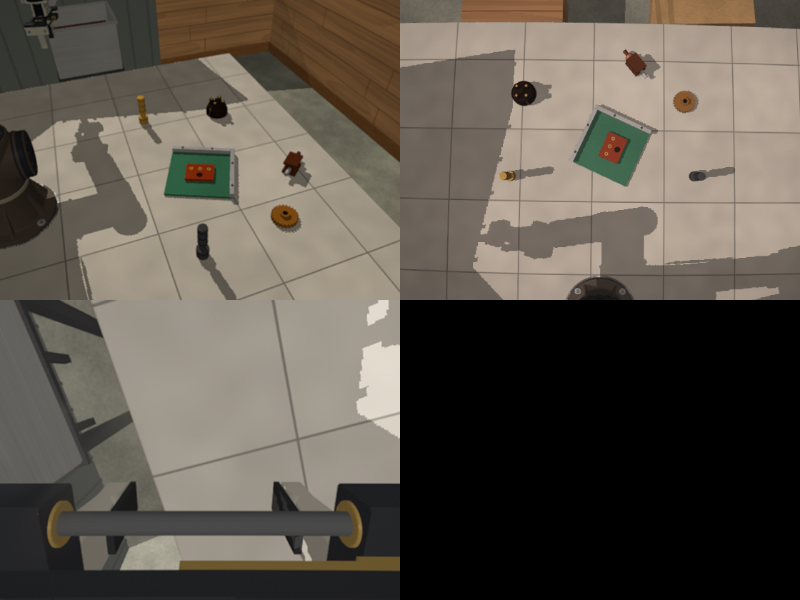

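The pictures show the brass driver to the left of the jig, the steel one to the right, the jig corner at the apex pointing away from the robot, and the plate mid-jig. Next I'll measure the geometry precisely.

```bash
cat >> h.py <<'E'
np.set_printoptions(precision=4,suppress=True)
def rect(n,mask,z):
    ys,xs=np.nonzero(mask); cnt=max(cv2.findContours(mask.astype(np.uint8),0,1)[0],key=cv2.contourArea)[:,0]
    P=np.array([atz(n,p,z)[:2] for p in cnt.astype(float)])*1000
    return cv2.minAreaRect(P.astype(np.float32))
def look(n,f=None):
    im=arm.grab_frame(n)
    if f: cv2.imwrite('pics/'+f,im[:,:,::-1])
    h=cv2.cvtColor(im,cv2.COLOR_RGB2HSV)
    r=arm.masks_of('plate',n)
    return im,h,r
E
python3 - <<'E'
from h import *
for n in('top','side'):
    im,h,r=look(n)
    g=((h[...,0]>60)&(h[...,0]<95)&(h[...,1]>90)&(h[...,2]>30)).astype(np.uint8)
    c=max(cv2.findContours(g,0,2)[0],key=cv2.contourArea); m=cv2.drawContours(np.zeros_like(g),[c],-1,1,-1)
    print(n,'base',rect(n,m,.008))
    b=rect(n,m,.008);print(cv2.boxPoints(b))
    print('plate',r[0]['score'],rect(n,r[0]['pixels'],.018),r[0]['pixels'].sum())
    red=(((h[...,0]<14)|(h[...,0]>172))&(h[...,1]>120)&(m>0)).astype(np.uint8)
    red=cv2.morphologyEx(red,3,np.ones((9,9)))
    print('plate red',rect(n,red,.018))
for t in('brass_driver_mid','steel_driver_mid','corner','plate'):
    arm.grab_frame('top');a=arm.spot_point(t,'top')[0]['xy'];arm.grab_frame('side');b=arm.spot_point(t,'side')[0]['xy']
    print(t,tri([ray('top',a),ray('side',b)]))
# driver mask base
for n in('top','side'):
    arm.grab_frame(n)
    r=arm.masks_of('brass_driver_mid',n)[0];ys,xs=np.nonzero(r['pixels']);print(n,r['score'],xs.min(),xs.max(),ys.min(),ys.max(),r['xy'])
    if n=='side': low=ys.max(); 
print(arm.get_state()['t'])
E
python3 -c "
import cv2,numpy as np
t=cv2.imread('pics/top0.png');s=cv2.imread('pics/side0.png')
a=cv2.resize(t[130:280,130:380],None,fx=3,fy=3);cv2.imwrite('pics/c.png',a)"
```

```text
top base ((551.0048828125, -33.01824188232422), (191.78411865234375, 192.33616638183594), 65.68331146240234)
[[ 423.8821  -80.803 ]
 [ 599.1548 -160.0032]
 [ 678.1277   14.7665]
 [ 502.8549   93.9667]]
plate 0.62 ((554.40625, -36.433021545410156), (72.36442565917969, 88.7656478881836), 64.1990737915039) 1070
plate red ((553.1474609375, -37.067962646484375), (69.95943450927734, 90.08936309814453), 66.40840911865234)
side base ((551.4808349609375, -32.28694152832031), (198.00741577148438, 192.67425537109375), 65.64044189453125)
[[ 422.8849  -82.7415]
 [ 598.4064 -162.2122]
 [ 680.0768   18.1676]
 [ 504.5553   97.6383]]
plate 0.86 ((552.3255004882812, -37.4208984375), (78.73887634277344, 89.38525390625), 68.26728820800781) 962
plate red ((552.3081665039062, -37.72691345214844), (78.35175323486328, 89.19075775146484), 68.26727294921875)
brass_driver_mid [0.4492 0.3004 0.0758]
steel_driver_mid [ 0.4596 -0.309   0.0546]
corner [0.6798 0.0131 0.0149]
plate [ 0.5548 -0.0285  0.007 ]
top 0.58 138 161 239 252 [152.4, 247.2]
side 0.62 192 207 134 174 [197.6, 154.4]
1.95
```

View pics/c.png

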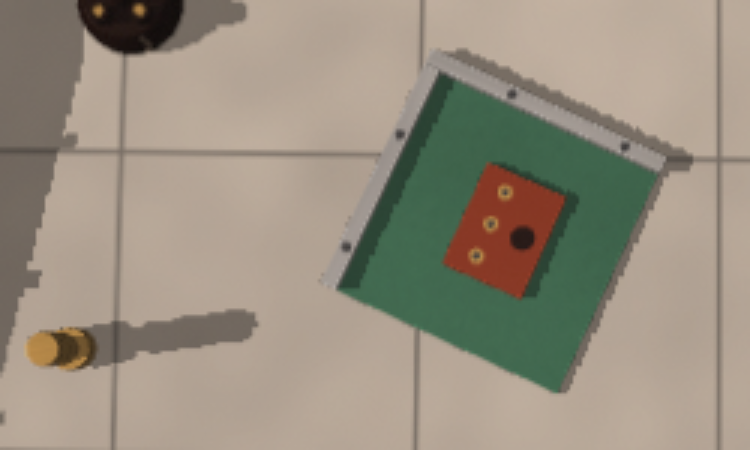

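Run:
```python
from h import *
print(atz('top',(144,246.2),.112),atz('top',(155.3,246.2),.03))
top=cv2.imread('pics/side0.png')
cv2.imwrite('pics/d.png',cv2.resize(top[110:200,150:270],None,fx=6,fy=6))
for p in([.4515,.299],[.449,.3],[.454,.299]):
    print(p,[proj('side',[*p,z]) for z in(0,.056,.112)],[proj('top',[*p,z]) for z in(0.03,.056,.112)])
```

```text
[0.452  0.3077 0.112 ] [0.4519 0.3014 0.03  ]
[0.4515, 0.299] [array([201.4025, 174.3608]), array([199.14  , 157.0447]), array([196.7583, 138.7782])] [array([156.2859, 246.3722]), array([153.731 , 246.4106]), array([147.8619, 246.4981])]
[0.449, 0.3] [array([200.4124, 174.3503]), array([198.1235, 157.0355]), array([195.7141, 138.7704])] [array([155.8395, 247.4164]), array([153.2754, 247.476 ]), array([147.3852, 247.6121])]
[0.454, 0.299] [array([202.3068, 174.1683]), array([200.0696, 156.855 ]), array([197.7147, 138.5918])] [array([156.3164, 245.321 ]), array([153.7624, 245.3381]), array([147.8956, 245.3765])]
```

View pics/d.png

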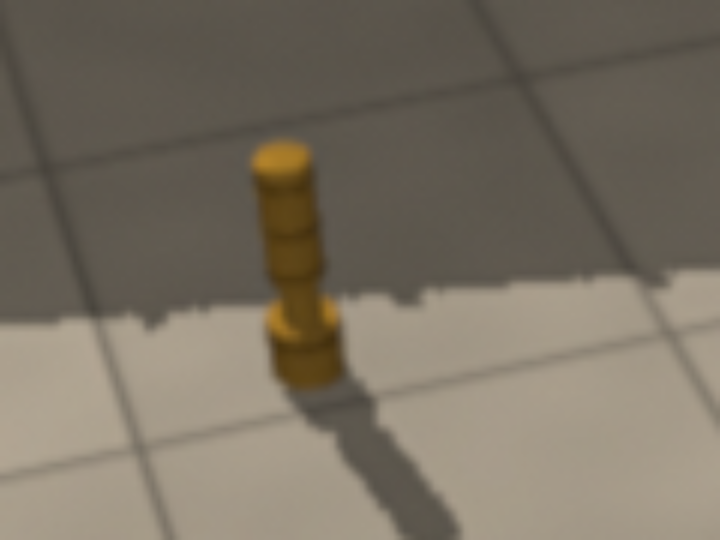

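{"fn": "move_arm", "kwargs": {"deltas": [[10, -13, -4, 0, 0, -0.6], [18, -23, -4, 0, 0, -0.6], [18, -23, -4, 0, 0, -0.6], [18, -23, -4, 0, 0, -0.6], [18, -23, -4, 0, 0, -0.6]]}}

```text
t: 2.37
eef_pos: [0.2605, 0.545, 0.3845]
ee_rot: [-3.142, -0.0, -0.319]
force: [-0.2, 0.3, 0.4]
width: 0.0875
```

{"fn": "move_arm", "kwargs": {"deltas": [[18, -23, -4, 0, 0, -0.6], [18, -23, -4, 0, 0, -0.6], [18, -23, -4, 0, 0, -0.6], [18, -23, -4, 0, 0, -0.6], [18, -23, -4, 0, 0, -0.6]]}}

```text
t: 2.78
eef_pos: [0.3506, 0.4298, 0.3647]
ee_rot: [-3.141, -0.0, -0.372]
force: [-0.6, -0.3, 0.4]
width: 0.0871
```

{"fn": "move_arm", "kwargs": {"deltas": [[18, -23, -4, 0, 0, -0.6], [18, -23, -4, 0, 0, -0.6], [18, -23, -4, 0, 0, -0.6], [18, -23, -4, 0, 0, -0.6], [11, -13, -4, 0, 0, -0.6]]}}

```text
t: 3.2
eef_pos: [0.434, 0.324, 0.3447]
ee_rot: [-3.141, -0.0, -0.425]
force: [0.9, -0.1, 0.4]
width: 0.0878
```

Run:
```python
from h import *
st=arm.get_state();print(st['t'],st['eef_pos'],st['ee_rot'],st['q'])
save('wrist','w1.png')
r=arm.masks_of('brass_driver_mid','wrist');print([(x['score'],x['xy']) for x in r])
for z in(.03,.112):print(proj('wrist',[.4515,.303,z],st))
```

```text
3.2 [0.434  0.324  0.3447] [-3.1415 -0.0001 -0.4254] [ 1.0033  0.1889 -0.3681  0.0002 -1.0137  0.1421]
[(0.7, [292.4, 181.6])]
[301.1542 170.0601]
[306.5522 193.9497]
```

View pics/w1.png

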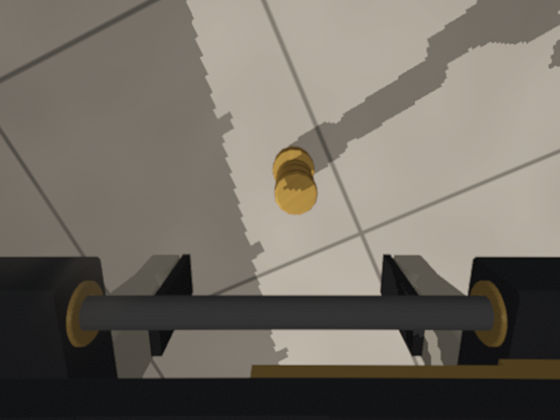

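The wrist picture shows the driver between the jaws' planes, with its handle top at (296,194) and its socket at about (293,168).

Run:
```python
from h import *
st=arm.get_state();p=atz('wrist',(296,194),.112,st);q=atz('wrist',(293,167.5),.03,st);print(p,q,p-st['eef_pos'],q-st['eef_pos'],st['ee_rot'])
```

```text
[0.454  0.3083 0.112 ] [0.4559 0.3077 0.03  ] [ 0.0199 -0.0156 -0.2321] [ 0.0218 -0.0163 -0.3141] [ 3.1405  0.0002 -0.4272]
```

{"fn": "move_arm", "kwargs": {"deltas": [[10, -8, 0, 0, 0, 0], [10.5, -8.5, 0, 0, 0, 0], [0, 0, -20, 0, 0, 0], [0, 0, -25, 0, 0, 0], [0, 0, -25, 0, 0, 0]]}}

```text
t: 3.72
eef_pos: [0.4536, 0.31, 0.2747]
ee_rot: [-3.139, -0.001, -0.424]
force: [0.2, 0.1, -0.6]
width: 0.0877
```

{"fn": "move_arm", "kwargs": {"deltas": [[0, 0, -20, 0, 0, 0], [0, 0, -10, 0, 0, 0], [0, 0, -5, 0, 0, 0], [0, 0, 0, 0, 0, 0], [0, 0, 0, 0, 0, 0]]}}

```text
t: 4.13
eef_pos: [0.4537, 0.3102, 0.2405]
ee_rot: [-3.141, -0.0, -0.423]
force: [0.4, 0.7, 0.2]
width: 0.0876
```

Run:
```python
from h import *
st=arm.get_state();print(st['eef_pos'],st['force'])
a=save('wrist','w2.png');b=save('side','s2.png')
cv2.imwrite('pics/e.png',np.hstack([a,cv2.resize(b[60:200,110:297],(560,420))])[:,:,::-1][:, :])
im=cv2.imread('pics/e.png');cv2.imwrite('pics/e.png',cv2.resize(im,(800,300)))
```

```text
[0.4537 0.3102 0.2405] [0.4171 0.7155 0.2497]
```

View pics/e.png

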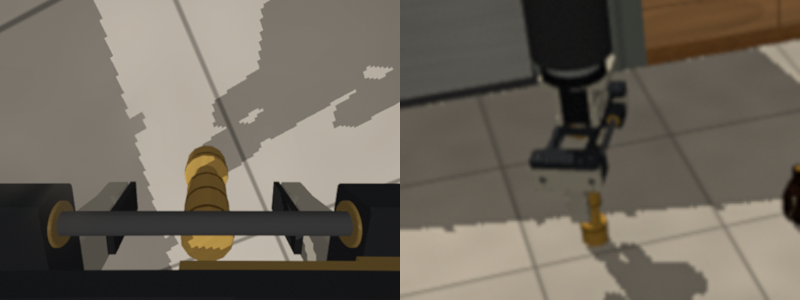

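The driver sits between the pads, so I'll close.

{"fn": "move_arm", "kwargs": {"deltas": [[0.8, -1.5, -1, 0, 0, 0], [0, 0, 0, 0, 0, 0], [0, 0, 0, 0, 0, 0], [0, 0, 0, 0, 0, 0], [0, 0, 0, 0, 0, 0]], "claw": 255, "squeeze": 45}}

```text
t: 4.65
eef_pos: [0.4543, 0.3081, 0.2389]
ee_rot: [-3.141, -0.0, -0.424]
force: [-0.1, -0.2, 0.3]
width: 0.0596
```

{"fn": "move_arm", "kwargs": {"deltas": [[0, 0, 0, 0, 0, 0], [0, 0, 0, 0, 0, 0], [0, 0, 0, 0, 0, 0], [0, 0, 0, 0, 0, 0], [0, 0, 0, 0, 0, 0]]}}

```text
t: 5.07
eef_pos: [0.4543, 0.3081, 0.2386]
ee_rot: [-3.142, -0.0, -0.424]
force: [1.0, 2.4, -0.0]
width: 0.0263
```

{"fn": "move_arm", "kwargs": {"deltas": [[0, 0, 5, 0, 0, 0], [0, 0, 15, 0, 0, 0], [0, 0, 20, 0, 0, 0], [0, 0, 20, 0, 0, 0], [0, 0, 10, 0, 0, 0]]}}

```text
t: 5.48
eef_pos: [0.4545, 0.3083, 0.3108]
ee_rot: [-3.14, -0.001, -0.424]
force: [0.9, 1.0, -2.9]
width: 0.0252
```

Run:
```python
from h import *
st=arm.get_state();print(st['eef_pos'],st['force'],st['width'])
cx=R.from_euler('z',-24.33,degrees=True)
C=np.array([679,16,0]);
for n in('top','side'):
    im,h,r=look(n)
    b=rect(n,r[0]['pixels'],.018);print(n,r[0]['score'],b,cx.inv().apply(np.append(b[0],0)-C))
print(cx.apply([-93,-165,0])+C)
```

```text
[0.4545 0.3083 0.3108] [ 0.8645  0.9784 -2.9332] 0.02516290493232588
top 0.62 ((553.9083862304688, -36.665306091308594), (69.75153350830078, 90.57105255126953), 65.60275268554688) [-92.2843 -99.5247   0.    ]
side 0.8 ((552.31640625, -37.44331359863281), (78.6905288696289, 89.3851318359375), 68.26725769042969) [ -93.4143 -100.8895    0.    ]
[526.2809 -96.0308   0.    ]
```

{"fn": "move_arm", "kwargs": {"deltas": [[2, -14, 0, 0, 0, 0], [5.5, -31, 0, 0, 0, 0], [5.5, -31, 0, 0, 0, 0], [5.5, -31, 0, 0, 0, 0], [5.5, -31, 0, 0, 0, 0]]}}

```text
t: 6.1
eef_pos: [0.4777, 0.1681, 0.3072]
ee_rot: [3.139, 0.001, -0.424]
force: [0.2, -0.6, -3.4]
width: 0.0253
```

{"fn": "move_arm", "kwargs": {"deltas": [[5.5, -31, 0, 0, 0, 0], [5.5, -31, 0, 0, 0, 0], [5.5, -31, 0, 0, 0, 0], [5.5, -31, 0, 0, 0, 0], [5.5, -31, 0, 0, 0, 0]]}}

```text
t: 6.52
eef_pos: [0.505, 0.013, 0.3073]
ee_rot: [3.14, 0.002, -0.424]
force: [1.4, 0.2, -4.1]
width: 0.0254
```

{"fn": "move_arm", "kwargs": {"deltas": [[5.5, -31, 0, 0, 0, 0], [5.5, -31, 0, 0, 0, 0], [5.5, -31, 0, 0, 0, 0], [2.5, -14, 0, 0, 0, 0], [0, -7, 0, 0, 0, 0]]}}

```text
t: 6.93
eef_pos: [0.5242, -0.1014, 0.307]
ee_rot: [3.14, 0.003, -0.427]
force: [-0.5, 0.0, -4.4]
width: 0.0254
```

{"fn": "move_arm", "kwargs": {"deltas": [[0, 0, -10, 0, 0, 0], [0, 0, -15, 0, 0, 0], [0, 0, -10, 0, 0, 0], [0, 0, -5, 0, 0, 0], [0, 0, 0, 0, 0, 0]]}}

```text
t: 7.35
eef_pos: [0.524, -0.0984, 0.2668]
ee_rot: [3.14, 0.003, -0.423]
force: [-0.6, -0.2, -3.6]
width: 0.0251
```

Run:
```python
from h import *
st=arm.get_state();print(st['t'],st['eef_pos'],st['force'],st['width'])
a=save('side','s3.png');b=save('wrist','w3.png')
cv2.imwrite('pics/f.png',np.hstack([cv2.resize(a[150:330,200:440],(560,420)),b])[:,:,::-1])
im=cv2.imread('pics/f.png');cv2.imwrite('pics/f.png',cv2.resize(im,(800,300)))
g=np.array(st['eef_pos'])-[0,0,.2386]; print('socket ctr wrist px',proj('wrist',g,st),'side',proj('side',g),proj('side',g+[0,0,.112]))
```

```text
7.35 [ 0.524  -0.0984  0.2668] [-0.6333 -0.1905 -3.6208] 0.02511881892267658
socket ctr wrist px [285.5226 229.0291] side [276.3603 258.7567] [275.7018 219.0243]
```

View pics/f.png

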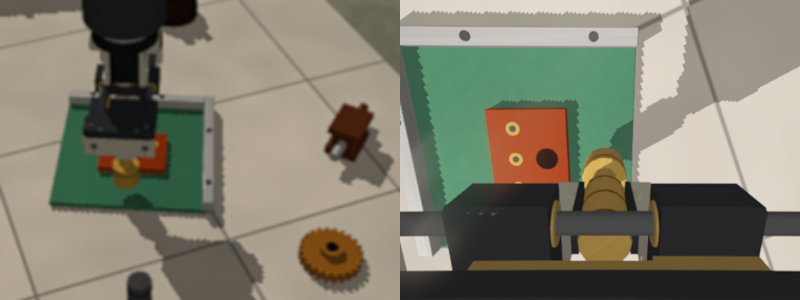

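{"fn": "move_arm", "kwargs": {"deltas": [[0, 0, -8, 0, 0, 0], [0, 0, -6, 0, 0, 0], [0, 0, -3, 0, 0, 0], [0, 0, 0, 0, 0, 0], [0, 0, 0, 0, 0, 0]]}}

```text
t: 7.87
eef_pos: [0.5247, -0.0989, 0.2515]
ee_rot: [3.141, 0.0, -0.424]
force: [-0.7, 0.0, -3.4]
width: 0.0256
```

{"fn": "move_arm", "kwargs": {"deltas": [[2.9, 6.4, 0, 0, 0, 0], [2.9, 6.4, 0, 0, 0, 0], [2.9, 6.4, 0, 0, 0, 0], [2.9, 6.4, 0, 0, 0, 0], [2.9, 6.4, 0, 0, 0, 0]]}}

```text
t: 8.28
eef_pos: [0.5397, -0.0661, 0.2518]
ee_rot: [3.142, -0.0, -0.424]
force: [0.1, 0.3, -2.7]
width: 0.0255
```

{"fn": "move_arm", "kwargs": {"deltas": [[2.9, 6.4, 0, 0, 0, 0], [2.9, 6.4, 0, 0, 0, 0], [2.9, 6.4, 0, 0, 0, 0], [2.1, 4.6, 0, 0, 0, 0], [0.8, 1.8, 0, 0, 0, 0]]}}

```text
t: 8.7
eef_pos: [0.5513, -0.0405, 0.2516]
ee_rot: [-3.141, -0.0, -0.423]
force: [-0.5, -1.2, -1.7]
width: 0.0258
```

```bash
cat >> h.py <<'E'
def wl(f):
    st=arm.get_state();im=arm.grab_frame('wrist');h=cv2.cvtColor(im,cv2.COLOR_RGB2HSV);cv2.imwrite('pics/'+f,im[:,:,::-1])
    r=arm.masks_of('plate','wrist')
    cx=R.from_euler('z',-24.33,degrees=True);C=np.array([679,16,0])
    if r:
        b=rect('wrist',r[0]['pixels'],.018)if 0 else None
        c=max(cv2.findContours(r[0]['pixels'].astype(np.uint8),0,1)[0],key=cv2.contourArea)[:,0]
        P=np.array([np.r_[atz('wrist',p,.018,st)[:2]*1000,0] for p in c.astype(float)])
        Q=cx.inv().apply(P-C); print('plate in corner frame, x range',np.percentile(Q[:,0],[0,2,98,100]),'y',np.percentile(Q[:,1],[0,2,98,100]),r[0]['score'])
    print('tool',cx.inv().apply(np.array(st['eef_pos'])*1000-C),st['t'],st['force'])
E
python3 - <<'E'
from h import *
wl('w4.png')
E
```

```text
plate in corner frame, x range [-108.4286 -108.424   -44.8332  -44.3122] y [-88.2962 -88.2056 -16.9492 -16.6828] 0.79
tool [ -93.0899 -104.0533  251.6187] 8.7 [-0.5308 -1.2091 -1.7447]
```

View pics/w4.png

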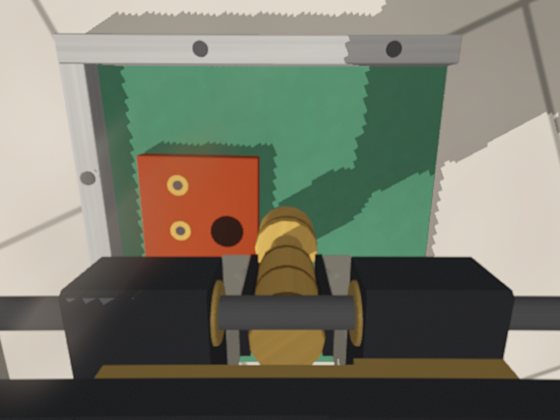

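The plate moves straight, with about 17 mm left to the y fence (left in the picture).

{"fn": "move_arm", "kwargs": {"deltas": [[1.2, 2.7, 0, 0, 0, 0], [1.6, 3.6, 0, 0, 0, 0], [1.2, 2.7, 0, 0, 0, 0], [0.8, 1.8, 0, 0, 0, 0], [0, 0, 0, 0, 0, 0]]}}

```text
t: 9.22
eef_pos: [0.5559, -0.0302, 0.2517]
ee_rot: [-3.141, -0.0, -0.424]
force: [0.2, 0.7, -3.7]
width: 0.0253
```

{"fn": "move_arm", "kwargs": {"deltas": [[0.4, 0.9, 0, 0, 0, 0], [0.4, 0.9, 0, 0, 0, 0], [0.4, 0.9, 0, 0, 0, 0], [0, 0, 0, 0, 0, 0], [0, 0, 0, 0, 0, 0]]}}

```text
t: 9.63
eef_pos: [0.5569, -0.0278, 0.2517]
ee_rot: [-3.141, -0.0, -0.424]
force: [-0.8, -0.5, -3.9]
width: 0.0256
```

Run:
```python
from h import *
wl('w5.png')
```

```text
plate in corner frame, x range [-109.2009 -108.546   -43.9113  -43.8926] y [-75.03   -74.9397  -2.9606  -2.6438] 0.67
tool [-93.2217 -90.1915 251.6926] 9.6333 [-0.8421 -0.5494 -3.8722]
```

{"fn": "move_arm", "kwargs": {"deltas": [[0.4, 0.9, 0, 0, 0, 0], [0.4, 0.9, 0, 0, 0, 0], [0, 0, 0, 0, 0, 0], [0, 0, 0, 0, 0, 0], [0, 0, 0, 0, 0, 0]]}}

```text
t: 10.15
eef_pos: [0.5577, -0.026, 0.2517]
ee_rot: [-3.141, -0.0, -0.424]
force: [0.2, -0.9, -3.2]
width: 0.0255
```

{"fn": "move_arm", "kwargs": {"deltas": [[0.4, 0.9, 0, 0, 0, 0], [0.4, 0.9, 0, 0, 0, 0], [0, 0, 0, 0, 0, 0], [0, 0, 0, 0, 0, 0], [0, 0, 0, 0, 0, 0]]}}

```text
t: 10.57
eef_pos: [0.5585, -0.0244, 0.2517]
ee_rot: [3.141, 0.0, -0.424]
force: [0.6, -3.0, -2.7]
width: 0.0255
```

Run:
```python
from h import *
wl('w6.png')
```

```text
plate in corner frame, x range [-109.1916 -109.1874  -43.8901  -43.8727] y [-71.7318 -71.643    1.0403   1.3173] 0.81
tool [-93.2041 -86.4494 251.6589] 10.5667 [ 0.5606 -2.9652 -2.7491]
```

{"fn": "move_arm", "kwargs": {"deltas": [[0.4, 0.9, 0, 0, 0, 0], [0.3, 0.6, 0, 0, 0, 0], [0, 0, 0, 0, 0, 0], [0, 0, 0, 0, 0, 0], [0, 0, 0, 0, 0, 0]]}}

```text
t: 11.08
eef_pos: [0.5591, -0.0234, 0.2517]
ee_rot: [3.14, 0.0, -0.424]
force: [0.1, -6.8, -3.3]
width: 0.0254
```

Run:
```python
from h import *
wl('w7.png')
```

```text
plate in corner frame, x range [-108.3804 -108.3802  -44.3084  -44.2921] y [-70.4904 -70.4008   0.8489   1.0517] 0.57
tool [-93.0507 -85.2851 251.7159] 11.0833 [ 0.0873 -6.8106 -3.2932]
```

View pics/w7.png

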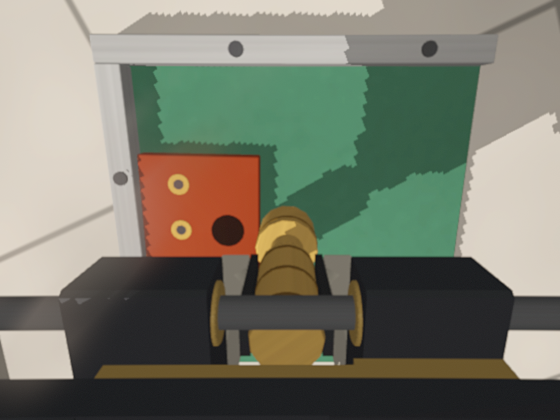

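The plate lies flush on the y fence. Now I'll go round to the -x end.

{"fn": "move_arm", "kwargs": {"deltas": [[-1.6, -3.6, 0, 0, 0, 0], [-4, -9, 0, 0, 0, 0], [-4, -9, 0, 0, 0, 0], [-1.5, -3, 0, 0, 0, 0], [-4, 2, 0, 0, 0, 0]]}}

```text
t: 11.6
eef_pos: [0.5439, -0.0463, 0.2517]
ee_rot: [-3.141, -0.0, -0.425]
force: [-0.1, 0.5, -2.9]
width: 0.0257
```

{"fn": "move_arm", "kwargs": {"deltas": [[-14, 6.3, 0, 0, 0, 0], [-16, 7.2, 0, 0, 0, 0], [-16, 7.2, 0, 0, 0, 0], [-14, 6.3, 0, 0, 0, 0], [-4.3, 2, 0, 0, 0, 0]]}}

```text
t: 12.02
eef_pos: [0.4777, -0.016, 0.2517]
ee_rot: [-3.142, 0.001, -0.424]
force: [-0.3, 0.1, -3.5]
width: 0.0252
```

{"fn": "move_arm", "kwargs": {"deltas": [[4, 9, 0, 0, 0, 0], [8, 17.6, 0, 0, 0, 0], [8, 17.6, 0, 0, 0, 0], [8, 17.6, 0, 0, 0, 0], [3.7, 8.3, 0, 0, 0, 0]]}}

```text
t: 12.43
eef_pos: [0.5135, 0.056, 0.2521]
ee_rot: [-3.14, -0.002, -0.423]
force: [1.0, -0.6, -3.4]
width: 0.0253
```

Run:
```python
from h import *
wl('w8.png')
```

```text
plate in corner frame, x range [-136.1818 -136.1087  -45.6462  -45.2569] y [-69.9525 -69.6825   1.5943   1.8677] 0.56
tool [-167.3127  -31.7712  252.0567] 12.4333 [ 1.0297 -0.6345 -3.3628]
```

View pics/w8.png

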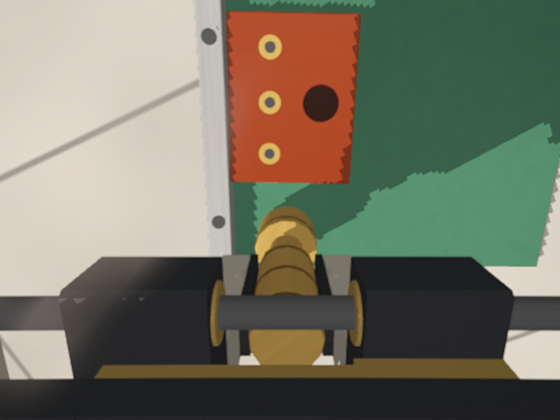

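The plate is flush along the y fence, and the driver stands behind its -x end. I'll push in +x.

{"fn": "move_arm", "kwargs": {"deltas": [[-1.2, -2.7, 0, 0, 0, 0], [5.5, -2.5, 0, 0, 0, 0], [5.5, -2.5, 0, 0, 0, 0], [5.5, -2.5, 0, 0, 0, 0], [5.5, -2.5, 0, 0, 0, 0]]}}

```text
t: 12.95
eef_pos: [0.5328, 0.0403, 0.2517]
ee_rot: [3.141, 0.0, -0.425]
force: [-1.0, -0.3, -3.2]
width: 0.0254
```

{"fn": "move_arm", "kwargs": {"deltas": [[5.5, -2.5, 0, 0, 0, 0], [5.5, -2.5, 0, 0, 0, 0], [5.5, -2.5, 0, 0, 0, 0], [3.6, -1.6, 0, 0, 0, 0], [1.8, -0.8, 0, 0, 0, 0]]}}

```text
t: 13.37
eef_pos: [0.5547, 0.0309, 0.2515]
ee_rot: [3.141, 0.0, -0.424]
force: [-0.9, 0.3, -2.6]
width: 0.0251
```

Run:
```python
from h import *
wl('w9.png')
```

```text
plate in corner frame, x range [-103.6612 -103.6522  -13.3117  -13.3043] y [-69.5034 -68.7922   2.3085   2.4778] 0.64
tool [-119.3456  -37.6557  251.4966] 13.3667 [-0.8589  0.2626 -2.5503]
```

{"fn": "move_arm", "kwargs": {"deltas": [[3.1, -0.4, 0, 0, 0, 0], [3.1, -0.4, 0, 0, 0, 0], [1.8, -0.8, 0, 0, 0, 0], [0.9, -0.4, 0, 0, 0, 0], [0, 0, 0, 0, 0, 0]]}}

```text
t: 13.88
eef_pos: [0.5634, 0.0292, 0.2517]
ee_rot: [-3.141, -0.0, -0.424]
force: [0.7, 0.4, -3.8]
width: 0.0255
```

{"fn": "move_arm", "kwargs": {"deltas": [[0.9, -0.4, 0, 0, 0, 0], [0.9, -0.4, 0, 0, 0, 0], [0, 0, 0, 0, 0, 0], [0, 0, 0, 0, 0, 0], [0, 0, 0, 0, 0, 0]]}}

```text
t: 14.3
eef_pos: [0.5649, 0.0284, 0.2517]
ee_rot: [-3.141, -0.0, -0.424]
force: [0.1, -1.0, -4.1]
width: 0.0252
```

Run:
```python
from h import *
wl('w10.png')
```

```text
plate in corner frame, x range [-92.7943 -92.7812  -2.9021  -2.9018] y [-68.4419 -68.3014   1.8546   1.9558] 0.73
tool [-109.0615  -35.6806  251.7142] 14.3 [ 0.0835 -1.014  -4.1096]
```

{"fn": "move_arm", "kwargs": {"deltas": [[0.9, -0.4, 0, 0, 0, 0], [0.9, -0.4, 0, 0, 0, 0], [0, 0, 0, 0, 0, 0], [0, 0, 0, 0, 0, 0], [0, 0, 0, 0, 0, 0]]}}

```text
t: 14.82
eef_pos: [0.5667, 0.0276, 0.2516]
ee_rot: [-3.142, -0.0, -0.424]
force: [-0.1, 0.7, -3.5]
width: 0.0254
```

{"fn": "move_arm", "kwargs": {"deltas": [[0.9, -0.4, 0, 0, 0, 0], [0, 0, 0, 0, 0, 0], [0, 0, 0, 0, 0, 0], [0, 0, 0, 0, 0, 0], [0, 0, 0, 0, 0, 0]]}}

```text
t: 15.23
eef_pos: [0.5676, 0.0272, 0.2516]
ee_rot: [3.142, -0.0, -0.424]
force: [-0.6, 0.1, -4.3]
width: 0.0252
```

Run:
```python
from h import *
wl('w11.png')
```

```text
plate in corner frame, x range [-89.8783 -89.8662  -0.0281  -0.0277] y [-68.5026 -68.411    1.8409   2.0192] 0.84
tool [-106.1272  -35.713   251.641 ] 15.2333 [-0.5677  0.137  -4.3212]
```

No contact force yet, so I'll keep creeping.

{"fn": "move_arm", "kwargs": {"deltas": [[0.9, -0.4, 0, 0, 0, 0], [0, 0, 0, 0, 0, 0], [0, 0, 0, 0, 0, 0], [0, 0, 0, 0, 0, 0], [0, 0, 0, 0, 0, 0]]}}

```text
t: 15.75
eef_pos: [0.5685, 0.0268, 0.2517]
ee_rot: [-3.142, -0.0, -0.424]
force: [0.2, -0.2, -3.6]
width: 0.0254
```

{"fn": "move_arm", "kwargs": {"deltas": [[0.9, -0.4, 0, 0, 0, 0], [0, 0, 0, 0, 0, 0], [0, 0, 0, 0, 0, 0], [0, 0, 0, 0, 0, 0], [0, 0, 0, 0, 0, 0]]}}

```text
t: 16.17
eef_pos: [0.5694, 0.0264, 0.2517]
ee_rot: [-3.142, -0.0, -0.424]
force: [-1.5, -0.3, -3.5]
width: 0.0255
```

Run:
```python
from h import *
wl('w12.png')
```

```text
plate in corner frame, x range [-87.8633 -87.8504   2.0086   2.4882] y [-68.9732 -68.3358   1.835    1.9885] 0.72
tool [-104.124   -35.6625  251.6722] 16.1667 [-1.4971 -0.2918 -3.4725]
```

View pics/w12.png

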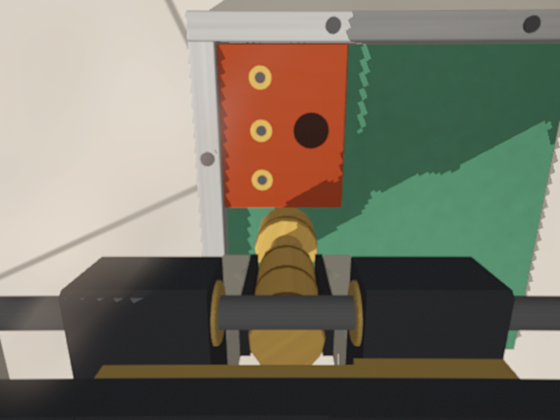

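{"fn": "move_arm", "kwargs": {"deltas": [[0.9, -0.4, 0, 0, 0, 0], [0, 0, 0, 0, 0, 0], [0, 0, 0, 0, 0, 0], [0, 0, 0, 0, 0, 0], [0, 0, 0, 0, 0, 0]]}}

```text
t: 16.68
eef_pos: [0.5702, 0.026, 0.2516]
ee_rot: [3.141, 0.0, -0.424]
force: [-1.7, 0.4, -3.0]
width: 0.0253
```

{"fn": "move_arm", "kwargs": {"deltas": [[0.7, -0.3, 0, 0, 0, 0], [0, 0, 0, 0, 0, 0], [0, 0, 0, 0, 0, 0], [0, 0, 0, 0, 0, 0], [0, 0, 0, 0, 0, 0]]}}

```text
t: 17.1
eef_pos: [0.5706, 0.0257, 0.2515]
ee_rot: [3.141, 0.001, -0.424]
force: [-4.3, 2.8, -0.6]
width: 0.0255
```

Run:
```python
from h import *
wl('w13.png')
```

```text
plate in corner frame, x range [-87.8472 -87.7969   2.1848   2.6662] y [-69.0393 -68.7316   2.2625   2.4331] 0.61
tool [-102.7411  -35.7657  251.5296] 17.1 [-4.3161  2.7617 -0.6151]
```

In contact with the x fence at about 5 N. Now back off, go round, and nudge the long side again so it is seated on both fences.

{"fn": "move_arm", "kwargs": {"deltas": [[-3, 1.4, 0, 0, 0, 0], [-6, 2.7, 0, 0, 0, 0], [-6, 2.7, 0, 0, 0, 0], [-4, -5.4, 0, 0, 0, 0], [-4.5, -10, 0, 0, 0, 0]]}}

```text
t: 17.62
eef_pos: [0.5472, 0.0175, 0.2519]
ee_rot: [-3.141, -0.001, -0.422]
force: [0.7, 0.1, -3.5]
width: 0.0256
```

{"fn": "move_arm", "kwargs": {"deltas": [[-6.6, -14.6, 0, 0, 0, 0], [-6.6, -14.6, 0, 0, 0, 0], [-6.6, -14.6, 0, 0, 0, 0], [-5, -10.5, 0, 0, 0, 0], [0, 0, 0, 0, 0, 0]]}}

```text
t: 18.03
eef_pos: [0.521, -0.0399, 0.2516]
ee_rot: [3.141, 0.001, -0.426]
force: [-0.0, -0.3, -3.8]
width: 0.0251
```

{"fn": "move_arm", "kwargs": {"deltas": [[10, -4.5, 0, 0, 0, 0], [16.5, -7.4, 0, 0, 0, 0], [16.5, -7.4, 0, 0, 0, 0], [16.5, -7.4, 0, 0, 0, 0], [8, -3.6, 0, 0, 0, 0]]}}

```text
t: 18.45
eef_pos: [0.5926, -0.0684, 0.2517]
ee_rot: [-3.141, -0.002, -0.424]
force: [0.7, 0.7, -3.5]
width: 0.0256
```

Run:
```python
from h import *
wl('w14.png')
```

```text
plate in corner frame, x range [-58.878  -58.8776   2.36     2.3761] y [-70.4818 -70.2606   1.2872   1.4788] 0.63
tool [ -43.9096 -112.4796  251.6718] 18.45 [ 0.7165  0.7161 -3.5294]
```

{"fn": "move_arm", "kwargs": {"deltas": [[2, 4.5, 0, 0, 0, 0], [2.5, 5.5, 0, 0, 0, 0], [2.5, 5.5, 0, 0, 0, 0], [2, 4.5, 0, 0, 0, 0], [0.8, 1.8, 0, 0, 0, 0]]}}

```text
t: 18.97
eef_pos: [0.6002, -0.0445, 0.2519]
ee_rot: [-3.141, -0.0, -0.423]
force: [-0.2, 0.7, -3.4]
width: 0.0251
```

{"fn": "move_arm", "kwargs": {"deltas": [[0.4, 0.9, 0, 0, 0, 0], [0.4, 0.9, 0, 0, 0, 0], [0, 0, 0, 0, 0, 0], [0, 0, 0, 0, 0, 0], [0, 0, 0, 0, 0, 0]]}}

```text
t: 19.38
eef_pos: [0.6007, -0.044, 0.2517]
ee_rot: [3.142, 0.0, -0.424]
force: [-0.1, -0.3, -3.8]
width: 0.025
```

Run:
```python
from h import *
wl('w15.png')
```

```text
plate in corner frame, x range [-88.845  -88.8405 -30.9879 -30.9831] y [-106.7813 -106.6933  -67.9172  -67.7823] 0.29
tool [-46.6424 -86.9917 251.6599] 19.3833 [-0.139  -0.2644 -3.771 ]
```

{"fn": "move_arm", "kwargs": {"deltas": [[0.4, 0.9, 0, 0, 0, 0], [0, 0, 0, 0, 0, 0], [0, 0, 0, 0, 0, 0], [0, 0, 0, 0, 0, 0], [0, 0, 0, 0, 0, 0]]}}

```text
t: 19.9
eef_pos: [0.6012, -0.043, 0.2516]
ee_rot: [3.142, 0.0, -0.424]
force: [-0.5, 0.1, -3.6]
width: 0.025
```

{"fn": "move_arm", "kwargs": {"deltas": [[0.4, 0.8, 0, 0, 0, 0], [0, 0, 0, 0, 0, 0], [0, 0, 0, 0, 0, 0], [0, 0, 0, 0, 0, 0], [0, 0, 0, 0, 0, 0]]}}

```text
t: 20.32
eef_pos: [0.6014, -0.0424, 0.2516]
ee_rot: [3.141, 0.0, -0.424]
force: [-0.8, -1.6, -1.7]
width: 0.0254
```

{"fn": "move_arm", "kwargs": {"deltas": [[0.4, 0.8, 0, 0, 0, 0], [0, 0, 0, 0, 0, 0], [0, 0, 0, 0, 0, 0], [0, 0, 0, 0, 0, 0], [0, 0, 0, 0, 0, 0]]}}

```text
t: 20.73
eef_pos: [0.6016, -0.042, 0.2516]
ee_rot: [3.14, 0.001, -0.424]
force: [-2.1, -4.4, -1.7]
width: 0.0255
```

{"fn": "move_arm", "kwargs": {"deltas": [[0.3, 0.6, 0, 0, 0, 0], [0, 0, 0, 0, 0, 0], [0, 0, 0, 0, 0, 0], [0, 0, 0, 0, 0, 0], [0, 0, 0, 0, 0, 0]]}}

```text
t: 21.15
eef_pos: [0.6018, -0.0417, 0.2517]
ee_rot: [3.139, 0.001, -0.424]
force: [-2.5, -7.1, -1.5]
width: 0.0253
```

{"fn": "move_arm", "kwargs": {"deltas": [[-1.6, -3.6, 0, 0, 0, 0], [-4, -9, 0, 0, 0, 0], [-4, -9, 0, 0, 0, 0], [-4, -9, 10, 0, 0, 0], [0, 0, 20, 0, 0, 0]]}}

```text
t: 21.57
eef_pos: [0.5866, -0.0732, 0.28]
ee_rot: [3.139, 0.005, -0.426]
force: [-0.0, -0.6, -4.7]
width: 0.0253
```

{"fn": "move_arm", "kwargs": {"deltas": [[-10, -22, 20, 0, 0, 0], [-12, -26, 15, 0, 0, 0], [-12, -26, 10, 0, 0, 0], [-6, -14, 0, 0, 0, 0], [0, 0, 0, 0, 0, 0]]}}

```text
t: 21.98
eef_pos: [0.5469, -0.1623, 0.3286]
ee_rot: [-3.141, -0.002, -0.427]
force: [-0.7, 0.7, -3.8]
width: 0.0253
```

Run:
```python
from h import *
wl('w16.png')
a=arm.grab_frame('top');b=arm.grab_frame('wrist');s=arm.grab_frame('side')
A=cv2.resize(a[130:280,220:370],(400,400),interpolation=2);B=cv2.resize(s[185:295,220:350],(400,400),interpolation=2)
W=cv2.imread('pics/w16.png')
cv2.imwrite('pics/g.png',np.hstack([A,B])[:,:,::-1])
r=arm.masks_of('plate','side');print('side',r[0]['score'],rect('side',r[0]['pixels'],.018))
```

```text
plate in corner frame, x range [-87.5285 -87.5127   2.1961   2.2103] y [-73.2865 -72.8525   1.9317   2.2688] 0.8
tool [ -46.8548 -216.9113  328.5716] 21.9833 [-0.7439  0.7103 -3.8381]Traceback (most recent call last):
  File "<stdin>", line 7, in <module>
IndexError: list index out of range
```

View pics/g.png

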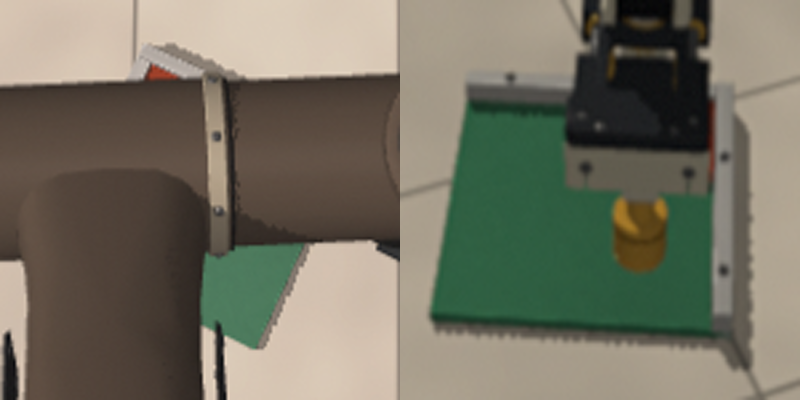

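The arm hides the corner in both views. I'll carry the driver over to the place site and look from there before setting it down.

{"fn": "move_arm", "kwargs": {"deltas": [[-3, 15, 0, 0, 0, 0], [-6.4, 32, 0, 0, 0, 0], [-6.4, 32, 0, 0, 0, 0], [-6.4, 32, 0, 0, 0, 0], [-6.4, 32, 0, 0, 0, 0]]}}

```text
t: 22.7
eef_pos: [0.5197, -0.0146, 0.3265]
ee_rot: [3.141, 0.0, -0.423]
force: [-0.3, 0.0, -3.1]
width: 0.0255
```

{"fn": "move_arm", "kwargs": {"deltas": [[-6.4, 32, 0, 0, 0, 0], [-6.4, 32, 0, 0, 0, 0], [-6.4, 32, 0, 0, 0, 0], [-6.4, 32, 0, 0, 0, 0], [-6.4, 32, 0, 0, 0, 0]]}}

```text
t: 23.12
eef_pos: [0.4874, 0.1458, 0.3267]
ee_rot: [-3.142, -0.0, -0.422]
force: [0.9, 0.9, -3.6]
width: 0.0251
```

{"fn": "move_arm", "kwargs": {"deltas": [[-6.4, 32, 0, 0, 0, 0], [-6.4, 32, 0, 0, 0, 0], [-6.4, 32, 0, 0, 0, 0], [-6.4, 32, 0, 0, 0, 0], [-4, 18, 0, 0, 0, 0]]}}

```text
t: 23.53
eef_pos: [0.4576, 0.2933, 0.3266]
ee_rot: [-3.141, -0.0, -0.421]
force: [0.4, -0.3, -3.3]
width: 0.0255
```

Run:
```python
from h import *
cx=R.from_euler('z',-24.33,degrees=True);C=np.array([679,16,0])
st=arm.get_state();print(st['t'],st['eef_pos'],st['width'],st['force'])
P={}
for n in('top','side'):
    im=save(n,n+'9.png');P[n]=im; r=arm.masks_of('plate',n)
    if r: b=rect(n,r[0]['pixels'],.018);print(n,r[0]['score'],b,cx.inv().apply(np.append(b[0],0)-C))
A=cv2.resize(P['top'][140:220,240:340],(500,400),interpolation=2)
q=proj('side',st['eef_pos']-[0,0,.19]).astype(int);print(q)
B=cv2.resize(P['side'][max(q[1]-60,0):q[1]+60,max(q[0]-40,0):q[0]+45],(283,400),interpolation=2)
cv2.imwrite('pics/h.png',np.hstack([A,B])[:,:,::-1])
h=cv2.cvtColor(P['side'],cv2.COLOR_RGB2HSV)
```

```text
23.5333 [0.4576 0.2933 0.3266] 0.02553251791276254 [ 0.3826 -0.3214 -3.3116]
top 0.76 ((626.5784912109375, 3.1402435302734375), (68.53094482421875, 89.32194519042969), 64.5543441772461) [-42.4677 -33.3149   0.    ]
side 0.76 ((625.65234375, 2.4918212890625), (79.41458892822266, 89.97382354736328), 65.35894775390625) [-43.0445 -34.2873   0.    ]
[198 131]
```

View pics/h.png

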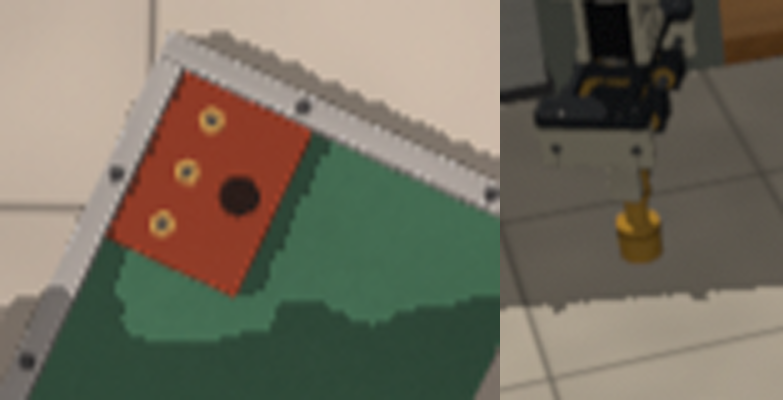

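The plate is flush on both fences: top view shows no green between its edges and either fence. The driver is held upright above clear shelf, so I'll set it down.

{"fn": "move_arm", "kwargs": {"deltas": [[0, 0, -15, 0, 0, 0], [0, 0, -25, 0, 0, 0], [0, 0, -22, 0, 0, 0], [0, 0, -12, 0, 0, 0], [0, 0, -6, 0, 0, 0]]}}

```text
t: 24.15
eef_pos: [0.4581, 0.2883, 0.2447]
ee_rot: [3.138, 0.001, -0.425]
force: [-0.2, -0.5, -3.8]
width: 0.0253
```

{"fn": "move_arm", "kwargs": {"deltas": [[0, 0, -3, 0, 0, 0], [0, 0, -2, 0, 0, 0], [0, 0, -1, 0, 0, 0], [0, 0, 0, 0, 0, 0], [0, 0, 0, 0, 0, 0]]}}

```text
t: 24.57
eef_pos: [0.4587, 0.2898, 0.2414]
ee_rot: [-3.14, -0.0, -0.424]
force: [-0.8, 0.7, -3.6]
width: 0.0255
```

{"fn": "move_arm", "kwargs": {"deltas": [[0, 0, -0.5, 0, 0, 0], [0, 0, -0.5, 0, 0, 0], [0, 0, 0, 0, 0, 0], [0, 0, 0, 0, 0, 0], [0, 0, 0, 0, 0, 0]]}}

```text
t: 24.98
eef_pos: [0.4585, 0.2896, 0.2397]
ee_rot: [-3.142, -0.0, -0.424]
force: [0.7, -0.1, -3.2]
width: 0.0253
```

{"fn": "move_arm", "kwargs": {"deltas": [[0, 0, -0.5, 0, 0, 0], [0, 0, -0.5, 0, 0, 0], [0, 0, 0, 0, 0, 0], [0, 0, 0, 0, 0, 0], [0, 0, 0, 0, 0, 0]]}}

```text
t: 25.4
eef_pos: [0.4585, 0.2896, 0.2387]
ee_rot: [-3.142, -0.0, -0.424]
force: [-0.0, 0.2, -3.7]
width: 0.0253
```

{"fn": "move_arm", "kwargs": {"deltas": [[0, 0, -0.5, 0, 0, 0], [0, 0, 0, 0, 0, 0], [0, 0, 0, 0, 0, 0], [0, 0, 0, 0, 0, 0], [0, 0, 0, 0, 0, 0]]}}

```text
t: 25.82
eef_pos: [0.4585, 0.2896, 0.2386]
ee_rot: [-3.141, -0.0, -0.424]
force: [-2.3, -1.8, 5.9]
width: 0.0251
```

Contact at the same height as the pick, so there was no slip. Releasing.

{"fn": "move_arm", "kwargs": {"deltas": [[0, 0, 0, 0, 0, 0], [0, 0, 0, 0, 0, 0], [0, 0, 0, 0, 0, 0], [0, 0, 0, 0, 0, 0], [0, 0, 0, 0, 0, 0]], "claw": 0}}

```text
t: 26.23
eef_pos: [0.4585, 0.2896, 0.238]
ee_rot: [-3.142, 0.0, -0.424]
force: [-0.7, -0.2, 0.2]
width: 0.053
```

{"fn": "move_arm", "kwargs": {"deltas": [[0, 0, 0, 0, 0, 0], [0, 0, 0, 0, 0, 0], [0, 0, 0, 0, 0, 0], [0, 0, 0, 0, 0, 0], [0, 0, 0, 0, 0, 0]]}}

```text
t: 26.65
eef_pos: [0.4585, 0.2896, 0.2382]
ee_rot: [-3.142, -0.0, -0.424]
force: [1.0, 0.1, -0.0]
width: 0.085
```

{"fn": "move_arm", "kwargs": {"deltas": [[0, 0, 5, 0, 0, 0], [0, 0, 15, 0, 0, 0], [0, 0, 25, 0, 0, 0], [0, 0, 30, 0, 0, 0], [0, 0, 30, 0, 0, 0]]}}

```text
t: 27.07
eef_pos: [0.4583, 0.2893, 0.3444]
ee_rot: [3.14, 0.0, -0.424]
force: [0.2, 1.1, 0.8]
width: 0.088
```

{"fn": "move_arm", "kwargs": {"deltas": [[-10, 20, 25, 0, 0, 0], [-15, 25, 10, 0, 0, 0], [-15, 25, 0, 0, 0, 0], [-8, 14, 0, 0, 0, 0], [0, 0, 0, 0, 0, 0]]}}

```text
t: 27.48
eef_pos: [0.4092, 0.3758, 0.379]
ee_rot: [-3.14, 0.0, -0.422]
force: [-0.6, -0.6, -0.0]
width: 0.0877
```

Run:
```python
from h import *
cx=R.from_euler('z',-24.33,degrees=True);C=np.array([679,16,0])
st=arm.get_state();print(st['t'],st['eef_pos'],st['width'],st['force'])
for n in('top','side','wrist'):
    im=save(n,n+'10.png'); r=arm.masks_of('plate',n)
    if r and n!='wrist': b=rect(n,r[0]['pixels'],.018);print(n,r[0]['score'],b,cx.inv().apply(np.append(b[0],0)-C))
    for t in('brass_driver_mid','steel_driver_mid'):
        r=arm.masks_of(t,n)
        if r:
            ys,xs=np.nonzero(r[0]['pixels']);print(n,t,round(r[0]['score'],2),xs.min(),xs.max(),ys.min(),ys.max())
g=[.4585,.2896]
for n in('top','side','wrist'): print(n,[proj(n,[*g,z],st) for z in(0,.03,.112)])
```

```text
27.4833 [0.4092 0.3758 0.379 ] 0.08773433506801277 [-0.5512 -0.5997 -0.0209]
top 0.94 ((626.1665649414062, 3.457622528076172), (70.49356079101562, 90.44068908691406), 64.55229187011719) [-42.9738 -33.1954   0.    ]
top brass_driver_mid 0.65 147 168 238 251
top steel_driver_mid 0.78 406 427 240 252
side 0.65 ((626.6536865234375, 1.762359619140625), (78.76069641113281, 88.0480728149414), 66.62484741210938) [-41.8315 -34.5394   0.    ]
side brass_driver_mid 0.68 195 210 137 177
side steel_driver_mid 0.59 275 293 313 363
wrist brass_driver_mid 0.78 330 393 80 121
top [array([163.0172, 243.5173]), array([160.2812, 243.4957]), array([152.1224, 243.4301])]
side [array([204.7525, 175.7356]), array([203.5978, 166.5576]), array([200.2743, 140.0872])]
wrist [array([350.4001,  98.1256]), array([356.226 ,  97.6385]), array([379.4165,  95.6904])]
```

```bash
python3 -c "
import cv2,numpy as np
t=cv2.imread('pics/top10.png');s=cv2.imread('pics/side10.png')
cv2.imwrite('pics/i.png',np.hstack([cv2.resize(t[130:290,120:360],(450,300)),cv2.resize(s[100:200,150:265],(345,300))]))"
python3 -c "
from station import arm
print(arm.job_done())"
```

```text
the job is handed in; nothing more can be done
None
```

The plate is in the corner, the brass driver is back on the shelf, and I handed the job in at about 28 s of robot time. I gripped the brass driver by its handle. Using only its socket end, I pushed the plate onto the y fence, then the x fence, then nudged it onto the y fence again. Each push ended with a contact force of about 5–7 N. I then stood the driver on the shelf to the left of the jig, let go and backed the arm off. The steel driver was not touched.

**Plate:** The top view before I set the driver down showed no green between the plate and either fence. After release the detections put its centre at about (-43, -33) mm from the top and (-42, -35) mm from the side. The target is (-45, -35), so both are within about 3 mm, close to the ~2 mm calibration error. The plate's angle came out within about 0.3–1.1° of the jig's measured by the top camera, but 0.9–2.3° in the side fits, which also misjudged its size by about 9 mm.

**Driver:** It touched down at the same height it was picked from, so it had not slipped in the grip. Its outline in the top and side cameras matches an upright driver at (0.4585, 0.290). The steel driver was still detected to the right of the jig.

**Checks that failed:** The viewer had reached its picture limit, so I checked the final state by detections only, not by eye. Two earlier detections were no use: one plate mask landed on the driver, and one view from the side found no plate because the arm hid it.

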